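# Latch the control unit's access hatch

## Robot

A 6-joint arm with a two-finger parallel gripper is mounted at the origin on the work surface. World frame = base frame: x ahead of the robot, y to its left, z up, the work surface at z = 0. Lengths are in m, angles in rad, forces in N, time in s.
With the tool pointing down it reaches from about 0.35 to 0.725 m from the base axis. Payload 6 kg.
Tool frame: the origin (TCP) lies at the very end of the fingers, on their centre line; the grasp point (between the pads) lies manip.grip_point_offset behind it (manip.grip_point_offset is the distance from the TCP to the grasp point, in m); z points along the fingers, y is the line along which they close (so a half turn about z gives the same grasp; the last joint's range is limited). The gripper opens to 85 mm and grips with 20 to 120 N. Pads are 22 mm wide; open, the fingers measure 114 mm over their backs; the gripper's body (76 mm by 85 mm) begins 54 mm behind the grasp point. The pads swing forward as they close: fully open they stand 13 mm farther back than shut.
Start: joints at [1.67, 0.04, 0.085, 0, -1.615, -0.334], TCP at [0.14, 0.584, 0.231] pointing down, gripper open.
Joint ranges: [-2.56, 2.56], [-1.29, 2.01], [-1.08, 1.49], [-3.29, 1.98], [-2.81, -0.18], [-2.99, 2.99]. Speed limits (rad/s): [2.57, 2.57, 3.01, 3.14, 3.14, 3.14].

## Interface

Orientations are given as a unit quaternion [x, y, z, w].
In Python, from station import manip gives the robot as it stands. The module is installed in compiled form; this text tells all that it offers. Calls block until the motion is done:
- manip.movep(position, orientation): joint-space move of the TCP to a pose.
- manip.line_to(position, rotation=None, speed=0.15): straight line of the TCP; rotation=None keeps the orientation; speed is the mean speed in m/s.
- manip.move_joints(angles): joint-space move.
- manip.grip(opening, strength=None): opening from 0.0 (shut) to 1.0 (fully open); strength is the grip in N (None keeps the last); returns when the fingers have stopped.
- manip.pause(seconds).
- manip.ik(position, orientation): joint angles nearest the present ones, or None.
- manip.get_state(): the state.
- manip.snapshot(name): name is "side" or "top"; returns (picture, depth): 384x512x3 uint8, blue, green, red; 384x512 float32, m along the optical axis (not along the pixel's ray), 0 where there is no reading.
- manip.calibration(name): a dict with "K" (3x3 intrinsics, pixels), "dist_coeffs" ([k1, k2, p1, p2, k3] as OpenCV has them; the pictures are not rectified), "view" (4x4, takes a point from world to camera coordinates). Camera axes: x right, y up, looking along -z (the intrinsics and any distortion apply to the point x, -y, -z); pixel columns grow to the right and rows downward; lengths in m; the calibration is good to about 2 mm. A picture is of the moment at which its call begins. calibration takes no time and is no camera call.
A pose or a line that the arm cannot do raises manip.MotionError and nothing moves.
- manip.sign_off(): hands the job in; it is judged then, once.
Trained networks look in the newest picture that a camera, given by its name, has taken for a name from the list of things; names that differ only in an ending like _2 or _b are one class to them, and where a whole thing is asked for, a point or a joint stands for the part that bears it (a point fixed in the world has none). Each returns a list of dicts, best first, with "score" (0 to 1); they miss things now and then, are a little off and sometimes report something else, mostly with a low value. They report only what shows in the picture. A call takes as long as a camera call.
- manip.spot_in(thing, camera): "centre" ([x, y, z] in m, in the coordinates of the camera as it stood for that picture, good to about 4 mm: the middle of the surface that is visible of it).
- manip.tip_of(thing, camera): "centre" ([x, y, z] in m, in the coordinates of the camera as it stood for that picture, good to about 4 mm: a listed point, or the origin of a listed thing).
The state is a dict: "time_s": time; "joint_positions": joint angles; "qvel": joint speeds; "effort": joint torques, N m; "position": TCP position; "tool_rot": TCP orientation; "wrist_force": force on the tool from outside, world axes, zero at the start; "moment": the same for the moment, N m; "grip_width": opening from 0.0 (shut) to 1.0 (fully open); "finger_force": force on a finger pad.
Only numpy, scipy, OpenCV 4.12 (cv2) and the standard library are available. Lean on these libraries where they do the work, as an engineer would, in place of code of your own. Each camera call takes 0.05 s, during which the arm holds its last target. There are 200 camera calls.

## Task

The access hatch on top of the grey heater control unit is sprung ajar. Take its wing knob, press the hatch gently but fully down onto its seal and, keeping it down, turn the knob clockwise (seen from above) until you feel the hidden tongue, now behind the frame edge, just touch its stop, without forcing it. Then let go and move clear, so that the hatch stays shut by itself; leave the other things on the bench where they are.

Things in the scene. Friction and masses are not known exactly. Their poses are not given: they have to be found in the camera images.
- enclosure: Grey sheet-steel control unit fixed to the bench, 260 (x) x 240 (y) x 100 mm high; origin at the centre of its underside, z up. Its face with display and keys looks along its -x. The opening in its top is covered by the hatch, hinged along y on the +x side.
- edge (a point): Nominal inner upper corner of the frame edge, 88 mm along the unit's -x, 100 mm up: a steel tab 18 mm wide, 6 mm thick, below the hatch's -x end, under which the tongue must go. Beside it on the frame lies the 6 mm rubber seal where the hatch lands. The frame (tab, seal, stop) is adjustable and really sits up to 6 mm higher or lower; no pose shows this, it must be felt.
- panel: The hatch: white flat steel panel 184 x 184 x 6 mm, 0.45 kg, swinging with joint hatch. Origin on the hinge line, half-way through its thickness; it reaches from 6 to 190 mm along its own -x; z is its upward normal. More than 20 N of hatch and tongue together against seal, edge and stop is damage.
- hatch (a joint): Hatch angle, rad, grows as its -x end rises. 0: level, on a seal of nominal height; fully down is really anywhere from -0.035 to 0.035. A damped spring (6 N m/rad, friction 0.25 N m) holds it ajar at 0.11 to 0.19; holding it down takes 5 to 9 N on the knob, and the force rises steeply once on the seal. Latched, it lifts by the tongue's 1.5 mm play; unlatched, to 0.1 or more.
- hatch_hinge (a point): Middle of the hinge line, 72 mm along the unit's +x from its centre and 109 mm above the bench; the line runs along y.
- wing (a point): On the wing knob's axis at the height to grip, 22 mm above the panel's upper face; the axis is 138 mm from the hinge line. Turns with the knob: x along the blade, y across it, z up along the axis (square to the panel). Black plastic blade 42 mm long, 9 mm thick, 24 mm high (14 mm below to 10 mm above this point) on a boss 22 mm wide, 9 mm high.
- knob (a joint): Knob angle, rad, grows clockwise from above; starts at 0 to 0.25; friction 0.08 N m. At 0 the tongue points roughly along the unit's -y, clear of the edge. The tongue's setting on the knob differs: it gets under the edge somewhere between 0.55 and 1.4 (only if the hatch is within 1 mm of fully down, else it jams) and meets a hard stop 0.15 later, at 0.75 to 1.5: turn until the stop is felt.
- wing_knob: The wing knob with its hidden tongue under the panel, a steel bar 12 mm wide, 4 mm thick, reaching 34 mm from the axis, square to the blade (clamped on by hand, so not exactly). Origin on the axis at the panel's upper face, z up along the axis. More than 15 N of the tongue against edge or stop bends it: about 0.4 N m on the knob.
- flux_mid (a point): Bystander: small amber bottle 38 mm in diameter, 85 mm high; centre.
- driver: Bystander: black-handled screwdriver 150 mm long, lying on the bench.
- board_mid (a point): Bystander: small circuit board 50 x 50 x 4 mm lying on the bench; centre.

How it is judged:
On the way, in this order (a step that is already met when the one before it is completed fails the run):
1. the hatch is pressed down onto its seal while the tongue is still clear of the frame edge (value of joint hatch below 0.045 rad and value of joint knob below 0.5 rad), for 0.1 s.
2. with the hatch kept down, the knob is turned on (value of joint hatch below 0.055 rad and value of joint knob above 0.55 rad), for 0.2 s.
At the end, for the whole second after the job is handed in: The hatch is shut and at rest (angle below 0.055 rad), held down by nothing but its tongue behind the frame edge (it springs up to 0.1 rad or more if the tongue is not behind it), with the knob past 0.55 rad (all of step 2 and velocity of joint hatch between -0.05 and 0.05 rad/s); the robot touches nothing.
It fails at once if hatch and tongue together press on seal, frame edge and stop with more than 20 N (contact force between panel and enclosure above 20 N).
It fails at once if the tongue is forced against the frame edge or the stop with more than 15 N (contact force between wing_knob and enclosure above 15 N).
It fails at once if a bystander is moved by more than 30 mm (distance of any of flux_mid, driver, board_mid from where it was at the start of the episode above 0.03 m).
It also fails if it takes over 72 s, if anything falls off the work surface, if the arm or the gripper's body presses on something with over 40 N, if the wrist force passes 120 N, or if a joint passes its speed limit or range.

## Working session

There is one attempt and no reset: what is moved stays moved. The work goes in short steps, each a Python script; the robot and the scene stay as the last script left them, time stands still between calls to the robot, and variables do not carry over. Pictures are saved under pics/ and viewed, at most 10 in all, crops included, and the job is handed in when it is done.

```bash
mkdir -p pics; cat > h.py <<'E'
from station import manip
import numpy as np, cv2
def world(c,cam):
    V=np.array(manip.calibration(cam)["view"]); return (np.linalg.inv(V)@np.r_[c,1])[:3]
def pix(p,cam):
    c=manip.calibration(cam); q=(np.array(c["view"])@np.r_[p,1])[:3]*[1,-1,-1]
    return cv2.projectPoints(q[None],np.zeros(3),np.zeros(3),np.array(c["K"]),np.array(c["dist_coeffs"]))[0].ravel()
def cloud(d,cam):
    c=manip.calibration(cam); h,w=d.shape
    uv=np.stack(np.meshgrid(np.arange(w),np.arange(h)),-1).reshape(-1,1,2).astype(float)
    n=cv2.undistortPoints(uv,np.array(c["K"]),np.array(c["dist_coeffs"])).reshape(h,w,2)
    P=np.dstack([n[...,0]*d,-n[...,1]*d,-d,np.ones_like(d)])
    return (P@np.linalg.inv(np.array(c["view"])).T)[...,:3]
E
python3 - <<'E'
from h import *
for cam in("top","side"):
    p,d=manip.snapshot(cam); cv2.imwrite(f"pics/{cam}0.png",p); np.save(f"{cam}0.npy",d)
    for t in("wing","hatch_hinge","edge","enclosure","panel","wing_knob","flux_mid","driver","board_mid"):
        for r in manip.tip_of(t,cam)[:2]:
            w=world(r["centre"],cam); print(cam,t,round(r["score"],2),w.round(4),pix(w,cam).round())
s=manip.get_state();print(s);print(manip.grip_point_offset)
E
```

```text
top wing 0.51 [ 0.5067 -0.0607  0.1572] [309. 209.]
top hatch_hinge 0.87 [ 0.6369 -0.0399  0.1097] [297. 147.]
top edge 0.74 [ 0.4807 -0.0647  0.1025] [308. 222.]
top edge 0.23 [ 0.6375 -0.0402  0.1078] [297. 147.]
top enclosure 0.58 [ 0.5673 -0.0511 -0.0016] [297. 185.]
top panel 0.91 [ 0.64   -0.0419  0.1079] [298. 146.]
top wing_knob 0.54 [ 0.5001 -0.0626  0.127 ] [308. 213.]
top flux_mid 0.62 [0.5341 0.1142 0.039 ] [226. 196.]
top flux_mid 0.55 [ 0.6384 -0.0377  0.1072] [296. 147.]
top driver 0.72 [ 5.581e-01 -2.414e-01  5.000e-04] [378. 191.]
top board_mid 0.69 [ 0.3969 -0.1539  0.0087] [342. 260.]
side wing 0.61 [ 0.5019 -0.0577  0.1561] [278. 219.]
side hatch_hinge 0.64 [ 0.6343 -0.0469  0.1126] [322. 196.]
side enclosure 0.61 [ 0.5649 -0.0455 -0.0018] [294. 247.]
side panel 0.91 [ 0.6373 -0.0372  0.1106] [319. 193.]
side wing_knob 0.53 [ 0.501  -0.0566  0.1349] [277. 227.]
side flux_mid 0.87 [0.5269 0.1177 0.0395] [231. 201.]
side flux_mid 0.21 [ 0.482  -0.0663  0.096 ] [273. 248.]
side driver 0.82 [ 0.5531 -0.2383 -0.0008] [362. 313.]
side driver 0.53 [0.5287 0.1179 0.0438] [232. 199.]
{'time_s': 1.0, 'joint_positions': array([ 1.66967542e+00,  4.02272301e-02,  8.48306514e-02, -2.38607412e-05,
       -1.61550483e+00, -3.33679412e-01]), 'qvel': array([-0.00069563, -0.00100103, -0.00032782,  0.00120693, -0.00094849,
        0.00290005]), 'effort': array([ 6.56942630e-04, -3.67930949e+01,  3.47446489e+01,  6.93303242e+00,
       -9.40378704e-04,  1.23512667e-06]), 'position': array([0.1395689 , 0.58352613, 0.23125797]), 'tool_rot': array([ 9.93116574e-01, -1.17130130e-01, -3.65233605e-07,  5.38765661e-05]), 'wrist_force': array([ 0.17643545,  1.00837864, -0.49038767]), 'moment': array([ 0.05002064,  0.02608749, -0.05499648]), 'finger_force': 0.0, 'grip_width': 0.9984533474877811}
0.0187
```

View pics/top0.png

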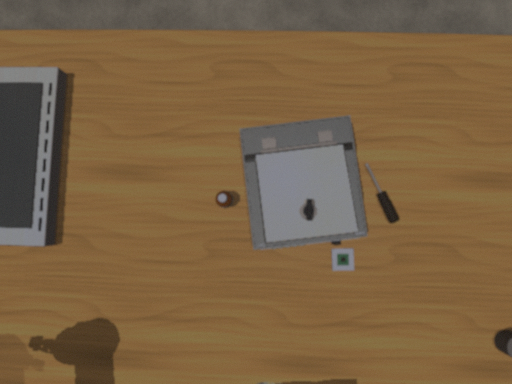

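View pics/side0.png

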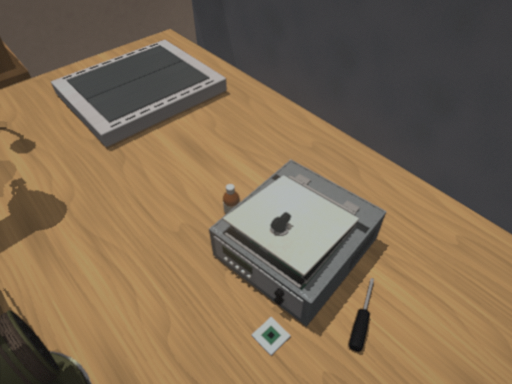

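The top view shows the unit with yaw of about +0.1 rad, the hatch ajar and the wing knob near (309,209). The bottle is at (225,200), the board at (343,260) and the screwdriver at (380,190). Next I refine yaw, hatch angle and blade direction from depth.

```bash
python3 - <<'E'
from h import *
big=[]
for cam in("top","side"):
    p=cv2.imread(f"pics/{cam}0.png"); P=cloud(np.load(f"{cam}0.npy"),cam)
    g=p.astype(int).sum(2)
    box=(abs(P[...,0]-.56)<.15)&(abs(P[...,1]+.05)<.15)&(P[...,2]>.08)&(P[...,2]<.2)
    m=box&(g>500); 
    X=P[m]
    for _ in range(4):
        c=X.mean(0); n=np.linalg.svd(X-c,full_matrices=False)[2][2]; n*=np.sign(n[2])
        X=P[m]; X=X[abs((X-c)@n)<.004]
    r=cv2.minAreaRect(X[:,:2].astype(np.float32))
    print(cam,len(X),"n",n.round(4),"tilt",np.arccos(n[2]).round(4),"dir",np.arctan2(n[1],n[0]).round(3),"rect",r)
    hgt=(P-c)@n
    b=box&(g<200)&(hgt>.008)&(hgt<.05)&(np.hypot(P[...,0]-.503,P[...,1]+.06)<.05)
    B=P[b]; hb=hgt[b]; print("knob px",len(B),"max h",np.sort(hb)[-5:].round(4))
    T=B[hb>.02]; print("blade",len(T),T.mean(0).round(4)); 
    if len(T)>4:
        e=np.linalg.svd((T-T.mean(0))[:,:2])[2][0]; print("dir",e, np.arctan(e[1]/e[0]), np.ptp((T-T.mean(0))[:,:2]@e))
    rows,cols=np.where(box&(g>-1)&(abs(P[...,2]-.1)<.006))
    F=P[rows,cols]; print("frame rect",cv2.minAreaRect(F[:,:2].astype(np.float32)))
    uv=pix([.503,-.06,.157],cam).astype(int)
    cr=p[uv[1]-35:uv[1]+35,uv[0]-45:uv[0]+45]; big.append(cv2.resize(cr,None,fx=4.4,fy=6*4.4/6,interpolation=cv2.INTER_CUBIC))
cv2.imwrite("pics/crop.png",np.hstack(big))
E
```

```text
<stdin>:10: RuntimeWarning: Mean of empty slice.
  ret = um.true_divide(
Traceback (most recent call last):
IndexError: index 2 is out of bounds for axis 0 with size 0
```

```bash
cat > m.py <<'E'
from h import *
big=[]
for cam in("top","side"):
    p=cv2.imread(f"pics/{cam}0.png"); D=np.load(f"{cam}0.npy"); P=cloud(D,cam)
    g=p.astype(int).sum(2)
    box=(D>0)&(abs(P[...,0]-.56)<.15)&(abs(P[...,1]+.05)<.15)&(P[...,2]>.07)&(P[...,2]<.2)
    print(cam,box.sum(),np.percentile(g[box],[5,25,50,75,95]) if box.any() else P[180,300])
    m=box&(g>np.percentile(g[box],60)-40); X=P[m]
    for _ in range(6):
        c=X.mean(0); n=np.linalg.svd(X-c,full_matrices=False)[2][2]; n*=np.sign(n[2])
        X=P[m]; X=X[abs((X-c)@n)<.005]
    r=cv2.minAreaRect(X[:,:2].astype(np.float32))
    print(len(X),"n",n.round(4),"tilt",np.arccos(n[2]).round(4),"dir",np.arctan2(n[1],n[0]).round(3),"rect",r)
    hgt=(P-c)@n
    b=box&(g<250)&(hgt>.008)&(hgt<.05)&(np.hypot(P[...,0]-.503,P[...,1]+.06)<.05)
    B=P[b]; hb=hgt[b]; print("knob px",len(B),"max h",np.sort(hb)[-5:].round(4))
    T=B[hb>.02]; print("blade",len(T),T.mean(0).round(4))
    if len(T)>4:
        e=np.linalg.svd((T-T.mean(0))[:,:2])[2][0]; print("dir",np.arctan(e[1]/e[0]), np.ptp((T-T.mean(0))[:,:2]@e))
    uv=pix([.503,-.06,.157],cam).astype(int)
    cr=p[uv[1]-35:uv[1]+35,uv[0]-45:uv[0]+45]; big.append(cv2.resize(cr,None,fx=4.4,fy=4.4,interpolation=cv2.INTER_CUBIC))
cv2.imwrite("pics/crop.png",np.hstack(big))
E
python3 m.py
```

```text
top 13695 [268. 288. 395. 404. 410.]
7421 n [0.1436 0.0206 0.9894] tilt 0.1455 dir 0.143 rect ((0.5424467325210571, -0.05569688230752945), (0.17977271974086761, 0.18191488087177277), 8.223825454711914)
knob px 143 max h [0.0329 0.0331 0.0335 0.0336 0.0348]
blade 103 [ 0.5062 -0.0602  0.1618]
dir -0.0029403921455746947 0.03917003722862944
side 14016 [138. 327. 387. 536. 542.]
6161 n [0.1436 0.0194 0.9894] tilt 0.1454 dir 0.134 rect ((0.5406156182289124, -0.0549769252538681), (0.18124252557754517, 0.18250876665115356), 8.620079040527344)
knob px 200 max h [0.032  0.0321 0.0322 0.0325 0.0328]
blade 120 [ 0.5021 -0.0628  0.1597]
dir -0.04525884851007287 0.038645874359448426
```

View pics/crop.png

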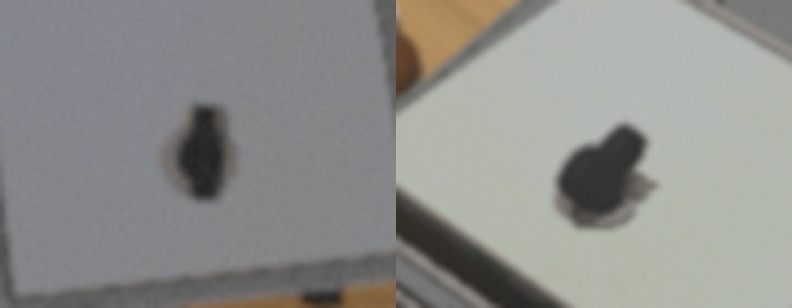

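The depth data agree with the model: unit yaw ≈0.147, hatch ≈0.145, blade yaw ≈-0.02 (knob ≈0.17), and predicted wing (0.506,-0.0606,0.154). I keep the finger tips 10.5 mm above the panel to clear the boss. Next I check IK and approach.

```bash
cat >> h.py <<'E'
from scipy.spatial.transform import Rotation as R
PSI=.147; HINGE=np.array([.6373,-.0412,.109]); K0=.17; SGN=1
def pose(th,k,h,off=(0,0,0),sgn=None):
    """TCP pose: hatch angle th, knob angle k, tip h above the panel's upper face"""
    U=R.from_euler('z',PSI)*R.from_euler('y',th)
    p=HINGE+U.apply([-.138,0,.003+h])+off
    T=U*R.from_euler('z',-k)*R.from_euler('x',np.pi)
    if (SGN if sgn is None else sgn)<0: T=T*R.from_euler('z',np.pi)
    return p,T.as_quat()
def wrench(n=4):
    a=[]
    for _ in range(n):
        manip.pause(.02); s=manip.get_state(); a.append(np.r_[s["wrist_force"],s["moment"]])
    return np.mean(a,0)
E
python3 - <<'E'
from h import *
for sg in(1,-1):
    for th,k,h in((.145,.17,.08),(.145,.17,.0105),(0,.17,.0105),(0,1.0,.0105),(0,1.6,.0105)):
        q=manip.ik(*pose(th,k,h,sgn=sg)); print(sg,th,k,None if q is None else np.round(q,2))
E
```

```text
1 0.145 0.17 [ 0.26 -0.05 -0.04 -0.02 -1.72  1.28]
1 0.145 0.17 [ 0.26 -0.07 -0.18 -0.02 -1.6   1.28]
1 0 0.17 [ 0.28 -0.21 -0.34  0.   -1.43  1.27]
1 0 1.0 [ 0.28 -0.21 -0.34  0.   -1.43  0.44]
1 0 1.6 [ 0.28 -0.21 -0.34  0.   -1.43 -0.16]
-1 0.145 0.17 [ 0.26 -0.05 -0.04 -0.02 -1.72 -1.86]
-1 0.145 0.17 [ 0.26 -0.07 -0.18 -0.02 -1.6  -1.86]
-1 0 0.17 [ 0.28 -0.21 -0.34  0.   -1.43 -1.87]
-1 0 1.0 [ 0.28 -0.21 -0.34  0.   -1.43 -2.7 ]
-1 0 1.6 [ 0.28 -0.21 -0.34  0.   -1.43  2.98]
```

```bash
python3 - <<'E'
from h import *
manip.movep(*pose(.145,.17,.09)); manip.grip(.4,30)
w0=wrench(); print("base",w0.round(2)); p,d=manip.snapshot("side"); 
uv=pix(pose(.145,.17,.05)[0],"side").astype(int); cr=p[uv[1]-60:uv[1]+60,uv[0]-70:uv[0]+70]
cv2.imwrite("pics/app.png",cv2.resize(cr,None,fx=4,fy=4))
manip.line_to(pose(.145,.17,.025)[0],speed=.08); print((wrench()-w0).round(2))
manip.line_to(pose(.145,.17,.0105)[0],speed=.04); w=wrench(); print((w-w0).round(2))
p,d=manip.snapshot("side"); cr2=p[uv[1]-60:uv[1]+60,uv[0]-70:uv[0]+70]
cv2.imwrite("pics/app.png",cv2.resize(np.hstack([cr,cr2]),None,fx=2.8,fy=2.8,interpolation=cv2.INTER_CUBIC))
np.save("w0.npy",w0); s=manip.get_state(); print(s["time_s"],s["position"],pose(.145,.17,.0105)[0],s["grip_width"])
E
```

```text
base [ 0.3  -0.24  0.36  0.04 -0.4  -0.  ]
[-0.27  0.04 -0.03  0.02  0.02  0.03]
[-0.77 -0.08  0.3   0.01 -0.03 -0.01]
5.9583 [ 0.50427806 -0.06094529  0.1425306 ] [ 0.50415051 -0.06091519  0.14229829] 0.3969192998051621
```

View pics/app.png

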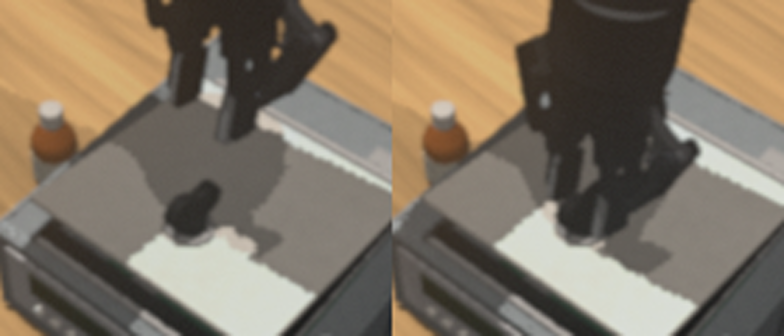

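Left panel: the fingers are above the knob. Right panel: they straddle it with no contact force. Next I close and read the forces.

```bash
python3 - <<'E'
from h import *
w0=np.load("w0.npy")
manip.grip(0,40); w=wrench(); s=manip.get_state()
print((w-w0).round(2),s["grip_width"],s["finger_force"],s["time_s"])
p,_=manip.snapshot("side"); D=_; P=cloud(D,"side"); g=p.astype(int).sum(2)
m=(D>0)&(abs(P[...,0]-.54)<.1)&(abs(P[...,1]+.055)<.1)&(P[...,2]>.1)&(P[...,2]<.15)&(g>330); X=P[m]
for _ in range(8):
    c=np.median(X,0) if _==0 else X.mean(0); n=np.linalg.svd(X-c,full_matrices=False)[2][2]; n*=np.sign(n[2]); X=P[m]; X=X[abs((X-c)@n)<.004]
print("tilt",np.arccos(n[2]),len(X))
# lateral: go down to .07 following the arc
for th in(.11,.08):
    manip.line_to(*pose(th,.17,.0105),speed=.03); w=wrench(); print(th,(w-w0).round(2),manip.get_state()["time_s"])
E
```

```text
[-0.09 -1.24 -0.15 -0.58 -0.02  0.15] 0.08758271485622991 44.47068750858307 6.3667
tilt 0.1433210607914703 4222
0.11 [ 0.77 -3.11 -1.37 -1.07 -0.34  0.2 ] 6.7917
0.08 [ 0.29 -3.68  0.73 -1.28  0.02  0.16] 7.15
```

```bash
cat >> h.py <<'E'
def tilt():
    p,D=manip.snapshot("side"); P=cloud(D,"side"); g=p.astype(int).sum(2)
    m=(D>0)&(abs(P[...,0]-.54)<.1)&(abs(P[...,1]+.055)<.1)&(P[...,2]>.1)&(P[...,2]<.15)&(g>330); X=P[m]
    for i in range(8):
        c=np.median(X,0) if i==0 else X.mean(0); n=np.linalg.svd(X-c,full_matrices=False)[2][2]; n*=np.sign(n[2]); X=P[m]; X=X[abs((X-c)@n)<.004]
    ex=np.array([np.cos(PSI),np.sin(PSI),0]); return np.arctan2(n@ex,n[2]),len(X)
E
python3 - <<'E'
from h import *
w0=np.load("w0.npy")
print(tilt(),(wrench(10)-w0).round(2))
for th in(.06,.045):
    manip.line_to(*pose(th,.17,.0105),speed=.03); print(th,(wrench()-w0).round(2),tilt(),manip.get_state()["time_s"])
E
```

```text
(np.float64(0.077973498560693), 4249) [-0.19 -3.81  1.83 -1.37  0.24  0.17]
0.06 [ 0.11 -4.45  1.37 -1.65  0.11  0.16] (np.float64(0.05784804945343198), 4192) 7.7333
0.045 [-0.03 -4.9   2.43 -1.73  0.3   0.14] (np.float64(0.04300855982515593), 4150) 8.1
```

```bash
cat >> h.py <<'E'
L=.35; EY=np.array([-np.sin(PSI),np.cos(PSI),0])
w0=np.load("w0.npy")
def feel(n=4):
    """(torque about the hinge, moment about the tool axis, force)"""
    w=wrench(n)-w0; f=w[:3]; m=w[3:]-np.cross([0,0,-L],f)
    return .138*f[2]+m@EY, m[2], f
E
python3 - <<'E'
from h import *
off=np.zeros(3)
for i in range(2):
    off=off-np.array(EY)*.0006; manip.line_to(*pose(.045,.17,.0105,off),speed=.03); t,mz,f=feel(6); print(off.round(4),round(t,2),round(mz,2),f.round(2))
th=.045; T=[]
for i in range(14):
    th-=.004; manip.line_to(*pose(th,.17,.0105,off),speed=.03); t,mz,f=feel(5); T.append(t); print(round(th,3),round(t,2),round(mz,2),f.round(2))
    if t>1.7 or (len(T)>3 and t-T[-4]>.6): break
print(tilt(),manip.get_state()["time_s"],off)
E
```

```text
[ 0.0001 -0.0006  0.    ] 0.84 0.07 [-2.42 -0.91  4.51]
[ 0.0002 -0.0012  0.    ] 0.97 0.01 [-2.97  1.41  4.76]
0.041 0.86 0.01 [-3.16  1.1   4.58]
0.037 0.87 0.03 [-3.24  1.45  4.58]
0.033 0.81 0.03 [-3.43  1.69  4.51]
0.029 0.79 0.0 [-3.68  1.02  5.08]
0.025 0.96 0.03 [-3.57  1.7   5.43]
0.021 0.83 0.01 [-3.96  1.4   5.31]
0.017 0.99 0.03 [-3.73  2.16  5.65]
0.013 1.08 0.03 [-3.64  1.94  5.81]
0.009 0.98 0.02 [-3.92  1.56  5.77]
0.005 1.09 0.03 [-3.6   1.83  5.54]
0.001 1.09 0.04 [-3.87  2.04  5.97]
-0.003 1.21 0.04 [-3.66  1.73  6.11]
-0.007 1.07 0.03 [-4.14  1.78  6.12]
-0.011 1.15 0.05 [-4.08  2.01  6.17]
(np.float64(-0.01214968524811166), 3939) 13.5167 [ 0.00017577 -0.00118706  0.        ]
```

```bash
python3 - <<'E'
from h import *
off=np.array([-.0004,-.0009,0]); th=-.011; T=[]
for i in range(10):
    manip.line_to(*pose(th,.17,.0105,off),speed=.03); t,mz,f=feel(5); T.append(t); print(round(th,3),round(t,2),round(mz,2),f.round(2))
    if t-T[0]>.55: break
    th-=.003
print(tilt(),manip.get_state()["time_s"],off)
E
```

```text
-0.011 1.02 0.04 [-0.82  1.31  5.  ]
-0.014 1.29 0.05 [-1.19  1.64  6.19]
-0.017 1.72 0.03 [-1.71  2.36  8.  ]
(np.float64(-0.012949762250674792), 3915) 14.5667 [-0.0004 -0.0009  0.    ]
```

The seal is felt at about -0.013 rad. Next I press slightly more and turn, with lateral and press servoing.

```bash
cat > turn.py <<'E'
from h import *
import sys,json
def turn(th,k,off,kend,dk,lim,maxt):
    t0=manip.get_state()["time_s"]
    while k<kend-1e-6:
        k+=dk; manip.line_to(*pose(th,k,.0105,off),speed=.03); t,mz,f=feel(4)
        print(f"k{k:.3f} th{th:.4f} t{t:.2f} mz{mz:.3f} f{f.round(1)} {manip.get_state()['time_s']:.1f}")
        if mz>lim: print("STOP felt"); break
        if t>3.0: print("too hard"); break
        off=off+np.array([f[0],f[1],0])*5e-5
        th+=-.001 if t<1.85 else .001 if t>2.4 else 0
        if manip.get_state()["time_s"]-t0>maxt: break
    json.dump([th,k,list(off)],open("st.json","w"))
E
python3 - <<'E'
from turn import *
off=np.array([-.0005,-.0007,0])
manip.line_to(*pose(-.019,.17,.0105,off),speed=.03); t,mz,f=feel(6); print(t,mz,f)
turn(-.019,.17,off,.48,.03,.2,6)
E
```

```text
1.5832132701524302 0.04699411938394214 [-2.02269458  1.34124389  8.23564998]
k0.200 th-0.0190 t1.78 mz-0.076 f[-1.9  1.8  9.1] 15.2
k0.230 th-0.0200 t1.75 mz-0.056 f[-1.6  1.   8.8] 15.6
k0.260 th-0.0210 t1.88 mz-0.063 f[-1.4  1.3  9.3] 15.9
k0.290 th-0.0210 t1.85 mz-0.097 f[-0.9  0.7  8.8] 16.2
k0.320 th-0.0220 t1.94 mz-0.079 f[-1.   0.6  9.5] 16.5
k0.350 th-0.0220 t1.96 mz-0.081 f[-0.4 -0.1  9.1] 16.8
k0.380 th-0.0220 t1.74 mz-0.122 f[-1.1  0.2  9.2] 17.1
k0.410 th-0.0230 t1.97 mz-0.068 f[-0.5 -0.2  9.5] 17.4
k0.440 th-0.0230 t1.90 mz-0.072 f[-0.6 -0.2  9.6] 17.8
k0.470 th-0.0230 t1.85 mz-0.071 f[-0.7  0.1  9.6] 18.1
k0.500 th-0.0240 t2.10 mz-0.081 f[-0.1  0.4  9.5] 18.4
```

Turning friction reads about -0.08 N m, which matches the stated 0.08 N m, only with the sign reversed. I'll stop on |mz| instead, and servo the press on Fz.

```bash
sed -i 's/if mz>lim/if abs(mz)>lim/; s/th+=.*/th+=-.0007 if f[2]<9.2 else .0007 if f[2]>11 else 0/; s/t>3.0/t>3.0 or f[2]>15/' turn.py
python3 - <<'E'
from turn import *
th,k,off=json.load(open("st.json"))
turn(th,k,np.array(off),1.62,.02,.19,22)
print(tilt())
E
```

```text
k0.520 th-0.0240 t1.91 mz-0.065 f[-0.6  0.   9.6] 18.7
k0.540 th-0.0240 t2.17 mz-0.056 f[-0.   0.1 10. ] 19.0
k0.560 th-0.0240 t1.91 mz-0.050 f[-0.6  0.   9.7] 19.4
k0.580 th-0.0240 t1.88 mz-0.099 f[-0.4 -0.1  9.4] 19.7
k0.600 th-0.0240 t1.85 mz-0.084 f[-0.4 -0.5  9.4] 20.0
k0.620 th-0.0240 t2.03 mz-0.056 f[-0.  -0.2 10. ] 20.3
k0.640 th-0.0240 t2.10 mz-0.069 f[ 0.3 -0.2  9.7] 20.6
k0.660 th-0.0240 t2.28 mz-0.103 f[ 0.5 -0.2 10.3] 20.9
k0.680 th-0.0240 t1.87 mz-0.073 f[-0.6  0.   9.9] 21.2
k0.700 th-0.0240 t2.12 mz-0.053 f[ 0.1  0.1 10.2] 21.6
k0.720 th-0.0240 t2.05 mz-0.037 f[-0.2 -0.  10.1] 21.9
k0.740 th-0.0240 t2.16 mz-0.052 f[ 0.2 -0.  10.1] 22.2
k0.760 th-0.0240 t2.15 mz-0.060 f[ 0.2 -0.2 10.1] 22.5
k0.780 th-0.0240 t2.08 mz-0.068 f[-0.1 -0.1 10. ] 22.8
k0.800 th-0.0240 t1.90 mz-0.059 f[-0.4 -0.2  9.6] 23.1
k0.820 th-0.0240 t1.79 mz-0.083 f[-0.6 -0.2  9.5] 23.5
k0.840 th-0.0240 t2.07 mz-0.064 f[0.2 0.2 9.6] 23.8
k0.860 th-0.0240 t2.10 mz-0.055 f[ 0.1 -0.1  9.8] 24.1
k0.880 th-0.0240 t2.06 mz0.104 f[0.1 0.1 9.6] 24.4
k0.900 th-0.0240 t1.85 mz0.361 f[-0.4 -0.4  9.5] 24.7
STOP felt
(np.float64(-0.013161174263747077), 4389)
```

A clear stop at about k=0.88. I back off slightly, then ease the press to test whether the latch holds: if it does, Fz drops below the spring's hold force.

```bash
python3 - <<'E'
from turn import *
th,k,off=json.load(open("st.json")); off=np.array(off)
k=.875; manip.line_to(*pose(th,k,.0105,off),speed=.03); print(feel(5))
for i in range(14):
    th+=.002; manip.line_to(*pose(th,k,.0105,off),speed=.03); t,mz,f=feel(4); print(round(th,4),round(t,2),round(mz,3),f.round(1),round(tilt()[0],4))
    if f[2]<1: break
json.dump([th,k,list(off)],open("st.json","w")); print(manip.get_state()["time_s"])
E
```

```text
(np.float64(1.8882777937682098), np.float64(0.17291757893661858), array([-0.23005992, -0.41508121,  9.31017798]))
-0.022 1.59 0.141 [ 0.  -0.6  8.2] -0.013
-0.02 1.49 0.145 [ 0.6 -1.   7.4] -0.0132
-0.018 1.38 0.126 [ 1.4 -1.4  6.4] -0.013
-0.016 1.35 0.162 [ 2.8 -1.5  5.7] -0.0129
-0.014 0.84 0.156 [ 4.5 -2.1  3.9] -0.0134
-0.012 0.73 0.153 [ 5.2 -2.7  3. ] -0.0132
-0.01 0.65 0.157 [ 6.1 -2.7  1.4] -0.0128
-0.008 0.47 0.136 [ 6.  -2.6  1.1] -0.0119
-0.006 0.55 0.138 [ 6.1 -2.2  1.2] -0.0102
-0.004 0.44 0.155 [ 6.2 -3.   1.1] -0.0085
-0.002 0.2 0.166 [ 6.  -3.7  0.3] -0.0071
29.15
```

```bash
python3 - <<'E'
from turn import *
th,k,off=json.load(open("st.json")); off=np.array(off)
for i in range(8):
    th+=.002; manip.line_to(*pose(th,k,.0105,off),speed=.03); t,mz,f=feel(4); print(round(th,4),round(t,2),round(mz,3),f.round(1),round(tilt()[0],4))
    if f[2]<-4 or t<-.5: break
json.dump([th,k,list(off)],open("st.json","w")); print(manip.get_state()["time_s"])
E
```

```text
0.0 0.34 0.157 [ 6.2 -2.7  0.5] -0.0048
0.002 0.05 0.153 [ 6.1 -3.3 -0.2] -0.0041
0.004 0.04 0.187 [ 7.1 -3.3 -1.3] -0.0043
0.006 -0.34 0.159 [ 7.  -3.7 -2.3] -0.0037
0.008 -0.36 0.168 [ 8.  -3.3 -3.7] -0.0033
0.01 -0.78 0.153 [ 7.6 -4.2 -4.4] -0.0038
31.35
```

The hatch is held at -0.004 rad, a lift of about 1.5 mm, so it is latched. I relieve the pull, let go and retreat.

```bash
python3 - <<'E'
from turn import *
th,k,off=json.load(open("st.json")); off=np.array(off)
manip.line_to(*pose(-.002,k,.0105,off),speed=.03); print(feel())
manip.grip(.4); print(feel()[2].round(1), manip.get_state()["grip_width"])
p=pose(-.002,k,.12,off)[0]; manip.line_to(p,speed=.1)
manip.pause(.5); print(tilt(),manip.get_state()["time_s"])
pic,_=manip.snapshot("side"); uv=pix([.53,-.05,.12],"side").astype(int)
cv2.imwrite("pics/end.png",cv2.resize(pic[uv[1]-100:uv[1]+130,uv[0]-130:uv[0]+130],None,fx=2.5,fy=2.5))
for r in manip.tip_of("wing","side")[:1]: print(world(r["centre"],"side"),r["score"])
E
```

```text
(np.float64(0.44023405890766554), np.float64(0.1269097775184347), array([ 6.56019315, -2.66395535,  1.09535849]))
[-0.5 -0.2  0.1] 0.4033642517713375
(np.float64(-0.0043003937061906), 5211) 33.8917
[ 0.49717183 -0.05987409  0.13472225] 0.85
```

View pics/end.png

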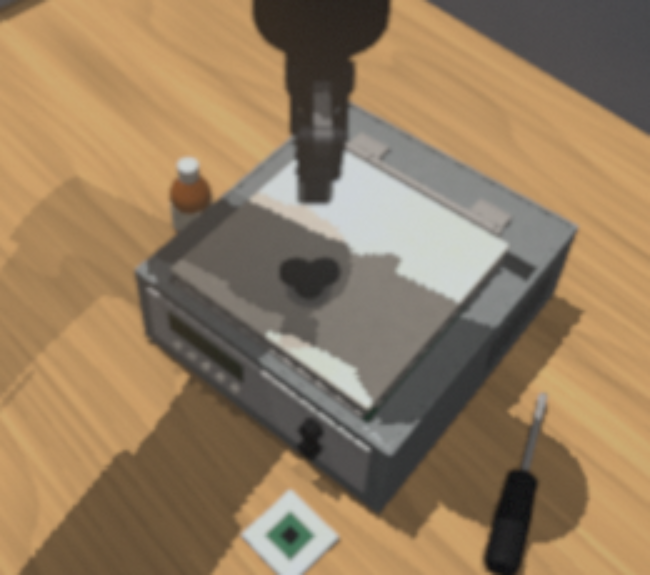

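The picture shows the hatch flush and shut, the knob turned, the gripper clear, and the bottle, board and screwdriver where they were. I hand in.

```bash
python3 -c "
from station import manip
print(manip.sign_off())"
```

```text
the job is handed in; nothing more can be done
None
```

The job is handed in: the hatch stays shut on its tongue alone (about -0.004 rad), the knob is at about 0.88 rad after its stop was felt, the arm is clear and the other things on the bench look unmoved; the stop was met at about 0.42 N m (my estimate, roughly 12 N on the tongue), slightly over the 0.4 N m guide but under 15 N, and sign-off returned no verdict.

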